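# Take a still through the microscope

## Robot

A 7-joint arm with a two-finger parallel gripper is mounted at the origin on the work surface. World frame = base frame: x ahead of the robot, y to its left, z up, the work surface at z = 0. Lengths are in m, angles in rad, forces in N, time in s.
With the tool pointing down it reaches from about 0.425 to 0.875 m from the base axis. Payload 8.4 kg.
Tool frame: the origin (TCP) lies at the very end of the fingers, on their centre line; the grasp point (between the pads) lies 19 mm behind it (ctrl.grasp_offset is the z of the grasp point in the tool frame, in m); z points along the fingers, y is the line along which they close (so a half turn about z gives the same grasp; the last joint's range is limited). The gripper opens to 87 mm and grips with 3 to 60 N. Pads are 19 mm wide; open, the fingers measure 117 mm over their backs; the gripper's body (75 mm by 190 mm) begins 51 mm behind the grasp point.
Start: joints at [-0.099, 0.333, 0.04, 1.465, -0.013, 1.343, -0.059], TCP at [0.65, -0, 0.223] pointing down, gripper open.
Joint ranges: [-2.58, 2.58], [-0.38, 2.09], [-1.3, 1.39], [0.25, 2.4], [-1.5, 4.64], [0.08, 2.09], [-2.65, 2.65]. Speed limits (rad/s): [2.22, 2.22, 2.79, 2.79, 3.14, 3.14, 3.14].

## Interface

Orientations are given as a rotation vector (axis times angle).
In Python, from workcell import ctrl gives the robot as it stands.
- The arm moves only by the tool send_rows, never from a script. Its argument "motion" is a list of rows, each a list of 7 numbers: the closure, from -1 (fully open) to 1 (shut), then the shift along the world's x, y, z in cm, then the turn, a rotation vector about the world's x, y, z in degrees. In form: [[claw, tx, ty, tz, wx, wy, wz], ...]. A call has 1 to 12 rows; each row shifts and turns the commanded pose from where the row before left it; what a row does not reach is not made up. A row lasts 1/8 s, in which the tool goes at most 62.5 mm and 10.7 degrees, less where a joint would pass 70% of its speed; a pose out of reach is approached as far as the arm can. A call with a gripper value outside its range is refused whole. The fingers move at their own pace and stop on an object; "force" is the grip in N (left out, the last holds). Time passes only in rows, so rows that do not move let the fingers close. It gives the time, the measured TCP pose, the force, the opening and the grip force at its end, in the units of the state.
- ctrl.sense(): the state, without advancing time (a new reading comes with each control period).
- ctrl.grab_frame(name): name is "scene" or "side" or "wrist"; returns the picture (480x640x3 uint8, blue, green, red); there is no depth.
- ctrl.camera_params(name): a dict with "fx", "fy", "cx", "cy" (pixels), "R" (3x3) and "t" (3): a world point X has camera coordinates R X + t; the wrist camera has in their place "hand_eye" (4x4, takes a point from camera to tool coordinates, whose origin is the TCP and whose axes are the flange's). Camera axes: x right, y down, z forward; pixel columns grow to the right and rows downward; lengths in m; the calibration is good to about 2 mm. A picture is of the moment at which its call begins: read the wrist's pose just before it. camera_params takes no time and is no camera call.
- ctrl.hand_in(): hands the job in; it is judged then, once.
The state is a dict: "clock": time; "q": joint angles; "joint_velocities": joint speeds; "joint_torque": joint torques, N m; "tool_pos": TCP position; "eef_rot": TCP orientation; "wrist_force": force on the tool from outside, world axes, zero at the start; "torque": the same for the moment, N m; "finger_gap": finger opening in m; "gripper_force": force on a finger pad.
Only numpy, scipy, OpenCV 4.12 (cv2) and the standard library are available. Lean on these libraries where they do the work, as an engineer would, in place of code of your own. Each camera call takes 0.05 s, during which the arm holds its last target. There are 200 camera calls.

## Task

Take a still picture with the microscope's control box, only by pressing down on it with the closed fingertips: first press the raised far end of the rocker switch until it is fully on, then press the square key fully down so that it stays down, then press the narrow bar key fully down for a moment and let it spring back up. Do not press the round key and do not press a key before its turn. Pick nothing up, leave the things around the box where they are, and finish clear of the box.

Things in the scene. Friction and masses are not known exactly. Their poses are not given: they have to be found in the camera images.
- control_box: Cream control box, fixed: 130 mm deep (x), 250 mm wide (y), flat top 60 mm above its origin (centre of its underside, z = 0.002 on a mat). Its x points away from the robot within 0.3 rad. Four dark controls, each in a grey frame 4 mm high, stand in a row along y, 15 mm nearer the robot than the top's middle, at y = -87, -29, 29, 87 mm, in any order. All press straight down.
- rocker_mod: Rocker switch (power), frame 76 x 40 mm. Origin: centre of the frame's underside, on the box's top; axes as the box. Its plate, 64 mm long (x), 30 mm wide, 6 mm thick, tilts about y at its middle, 9 mm above the origin. Off: the end away from the robot stands up (top 17 mm above the origin), the near end is down. On: far end down.
- rocker_push (a point): Point on the rocker's top face, 22 mm from its middle towards the end away from the robot: where to press to switch on. Moves with the plate: about 16 mm above the frame's origin when off, 8 mm when on.
- rocker (a joint): Tilt of the rocker, rad: 0 to about 0.06 at the start (off), 0.34 fully on. It has dry friction (2 to 6 N at the far half) and stays where it is left.
- square_mod: Square key (ring light), frame 40 x 40 mm, cap 26 x 26 mm with its top 14 mm above the origin when up, 8 mm when down. Origin: centre of the frame's underside, on the box's top. Axes as the box.
- square_top (a point): Centre of the square key's top face.
- square (a joint): Travel of the square key, m: 0 up, 0.006 fully down. Moves with 3 N of friction and stays down when pressed.
- bar_mod: Narrow bar key (camera shutter), frame 56 x 28 mm, cap 44 mm long (along x) and 14 mm wide with its top 14 mm above the origin when up. Origin: centre of the frame's underside, on the box's top. Axes as the box.
- bar_top (a point): Centre of the bar key's top face.
- bar (a joint): Travel of the bar key, m: 0 up, 0.006 fully down. A spring (1.7 N at first, 5 N fully down) raises it again when let go.
- round_mod: Round key (base light, not wanted), round frame 40 mm across, cap 26 mm across with its top 14 mm above the origin. Origin: centre of the frame's underside, on the box's top.
- round (a joint): Travel of the round key, m: 0 up, 0.006 fully down. Same feel as the square key.
- tool_jar: Loose glass jar, 68 mm across and 75 mm high, with hand tools standing in it up to 155 mm high. Origin: centre of its underside. Beside the box, to its left (+y).
- tip_cleaner: Loose dark block 75 x 75 x 34 mm with a 4 mm high round brass inset on top. Origin: centre of its underside. Beside the box, to its right (-y).
- flux_pot: Loose small pot, 40 mm across, 34 mm high. Origin: centre of its underside. In front of the box, on the robot's side.
- driver: Loose screwdriver 160 mm long lying beyond the box, along the box's y. Origin: about its middle, underneath.
Mind the look-alikes: they are no part of the job. Several things look just like the tip_cleaner: the one meant starts farthest to the robot's left.

How it is judged:
By the outcome, as a careful person would: the job done as asked, in the order asked, and still so for the second after the job is handed in, with the robot touching nothing.
It also fails if it takes over 38 s, if anything falls off the work surface, if the arm or the gripper's body presses on something with over 40 N, if the wrist force passes 120 N, or if a joint passes its speed limit or range.

## Working session

There is one attempt and no reset: what is moved stays moved. The work goes in short steps, Python scripts to look and compute and a tool call to move; the robot and the scene stay as the last step left them, time stands still between calls to the robot, and variables do not carry over. Pictures are saved under pics/ and viewed, at most 10 in all, crops included, and the job is handed in when it is done.

Besides the shell and the picture viewer there is one more tool, called after "Call:" in YAML: its name, and indented under it one key for each argument. send_rows: Moves the arm, as the interface text tells. Its arguments: {"type":"object","properties":{"motion":{"type":"array"},"force":{"type":"number"}},"required":["motion"]}

```bash
mkdir -p pics; python3 - <<'E'
from workcell import ctrl
import cv2
s=ctrl.sense(); print(s['tool_pos'],s['eef_rot'],s['clock'],s['finger_gap'])
for n in ("scene","wrist"):
    cv2.imwrite(f"pics/{n}0.png",ctrl.grab_frame(n)); print(n,ctrl.camera_params(n))
E
```

```text
[ 6.49527301e-01 -3.55866813e-05  2.21657108e-01] [-2.22073780e+00 -2.22067107e+00  1.91020192e-03] 0.0 0.08710293133946642
scene {'fx': 582.2489781766441, 'fy': 582.2489781766441, 'cx': 319.13488751570634, 'cy': 232.48658679396604, 'R': array([[-0.47656999,  0.87889064,  0.02079146],
       [ 0.60211758,  0.3435421 , -0.72071718],
       [-0.64057433, -0.33095327, -0.69291736]]), 't': array([ 0.35581061, -0.26310752,  1.71365046])}
wrist {'fx': 354.8919038682688, 'fy': 354.8919038682688, 'cx': 323.32345607658925, 'cy': 235.04313501557186, 'hand_eye': array([[-5.25152908e-04, -9.58331740e-01, -2.85657138e-01,
         7.83624342e-02],
       [ 9.99998998e-01, -1.27809532e-04, -1.40962153e-03,
        -3.81526880e-06],
       [ 1.31437534e-03, -2.85657592e-01,  9.58330847e-01,
        -1.62980833e-01],
       [ 0.00000000e+00,  0.00000000e+00,  0.00000000e+00,
         1.00000000e+00]])}
```

View pics/scene0.png

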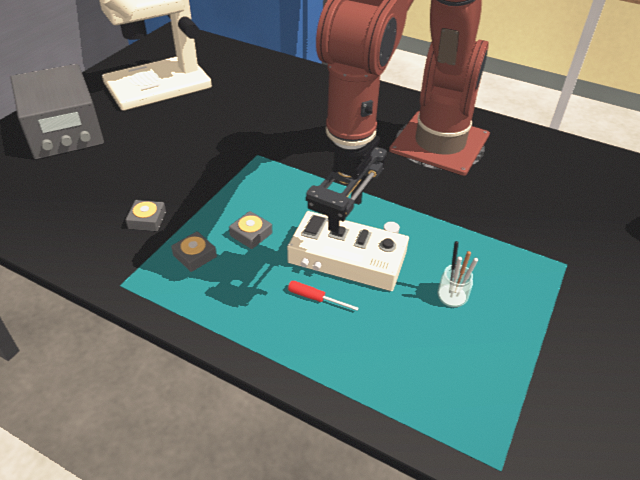

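View pics/wrist0.png

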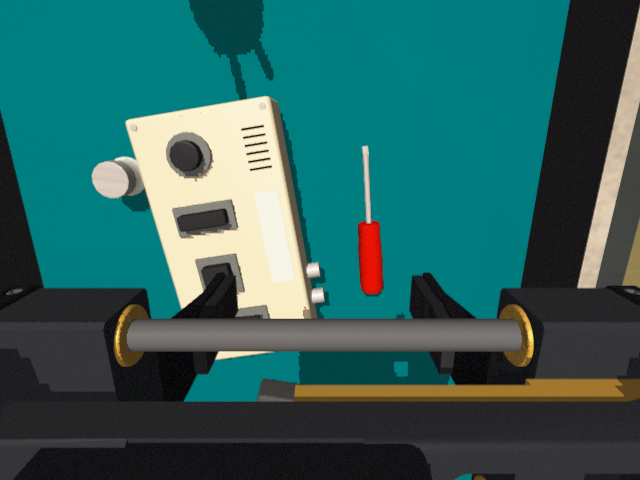

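The wrist view shows the box with its row from +y to -y: round (189,155), bar (205,218), square (~219,272), then the rocker. The driver lies beyond the box. The pot is at (115,180) and the jar further left. The scene view agrees on the order.

```bash
cat > h.py <<'E'
import numpy as np, cv2
from workcell import ctrl
from scipy.spatial.transform import Rotation as Ro
def wcam(s):
    T=np.eye(4); T[:3,:3]=Ro.from_rotvec(s['eef_rot']).as_matrix(); T[:3,3]=s['tool_pos']
    return T@ctrl.camera_params("wrist")['hand_eye']
def ray(p,s,z,name="wrist"):
    c=ctrl.camera_params(name)
    d=np.array([(p[0]-c['cx'])/c['fx'],(p[1]-c['cy'])/c['fy'],1])
    if name=="wrist": W=wcam(s); o=W[:3,3]; d=W[:3,:3]@d
    else: o=-c['R'].T@c['t']; d=c['R'].T@d
    return o+d*(z-o[2])/d[2]
E
python3 - <<'E'
from h import *
s=ctrl.sense()
for n,p,z in [("cornL",(127,120),.062),("cornR",(274,97),.062),("round",(184,154),.076),("bar",(203,220),.076),("roundframe",(189,155),.066),("barframe",(205,218),.066),("right bottom",(316,320),.062)]:
    print(n,ray(p,s,z).round(4))
for n,p in [("round",(387,243)),("bar",(362,237)),("sq",(339,231)),("rocker",(314,225))]: print(n,ray(p,s,.072,"scene").round(4))
print(ray((455,300),s,0.0,"scene"))
a=cv2.imread("pics/wrist0.png")[80:370,80:340]; cv2.imwrite("pics/c0.png",cv2.resize(a,None,fx=2,fy=2,interpolation=2))
E
```

```text
cornL [0.4788 0.0861 0.062 ]
cornR [0.6069 0.1046 0.062 ]
round [0.5304 0.0582 0.076 ]
bar [5.409e-01 4.000e-04 7.600e-02]
roundframe [0.5308 0.0567 0.066 ]
barframe [ 5.394e-01 -3.000e-04  6.600e-02]
right bottom [ 0.6413 -0.1085  0.062 ]
round [0.5312 0.0546 0.072 ]
bar [ 0.5416 -0.0025  0.072 ]
sq [ 0.5499 -0.0567  0.072 ]
rocker [ 0.5607 -0.116   0.072 ]
[0.55041128 0.23438402 0.        ]
```

Call:
send_rows:
  motion:
    - [1,-2,-5,0,0,0,4.5]
    - [1,-2,-5,0,0,0,4.5]
    - [1,-2,-5,0,0,0,0]
    - [1,-2,-5,0,0,0,0]
    - [1,0,0,0,0,0,0]
    - [1,0,0,0,0,0,0]
    - [1,0,0,0,0,0,0]
    - [1,0,0,0,0,0,0]
  force: 20

```text
clock: 1.1
tool_pos: [0.5704, -0.1988, 0.2224]
eef_rot: [-2.038, -2.391, -0.0]
wrist_force: [0.2, -0.7, 1.2]
finger_gap: 0.015
gripper_force: 0.0
```

```bash
python3 - <<'E'
from h import *
s=ctrl.sense(); print(s['clock'],s['tool_pos'],s['eef_rot'],s['finger_gap'],s['wrist_force'])
import json; json.dump([list(map(float,s['tool_pos'])),list(map(float,s['eef_rot']))],open('p1.json','w'))
a=ctrl.grab_frame("wrist"); cv2.imwrite("pics/w1.png",a)
E
```

```text
1.1 [ 0.57041255 -0.19877835  0.22239325] [-2.03783443e+00 -2.39050464e+00 -1.65692775e-04] 0.01504125090398842 [ 0.19491578 -0.65756179  1.19090752]
```

View pics/w1.png

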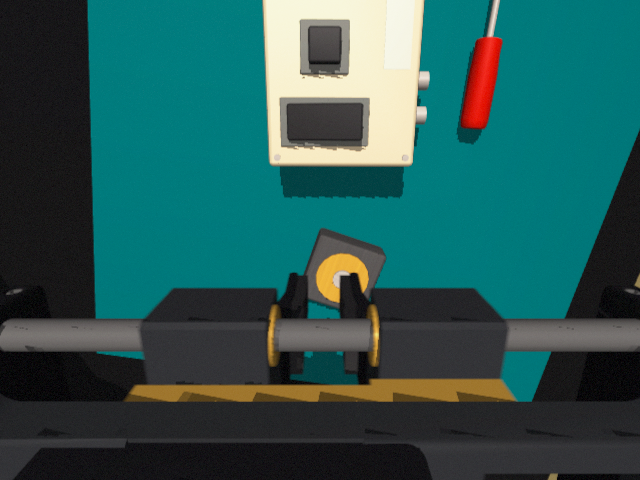

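The box is now square to the wrist image. The rocker frame spans (281,98) to (369,147), and the square frame (301,20) to (349,74).

```bash
python3 - <<'E'
from h import *
import json
p=json.load(open('p1.json')); s={'tool_pos':np.array(p[0]),'eef_rot':np.array(p[1])}
R=lambda q,z:ray(q,s,z)[:2]
pc=lambda L,z:np.mean([R(q,z) for q in L],0).round(4)
print("rock",pc([(281,98),(369,98),(368,146),(282,146)],.066))
print("sq",pc([(301,20),(349,20),(349,73),(301,73)],.066), "cap",pc([(309,26),(341,26),(341,64),(309,64)],.076))
e=R((412,164),.062)-R((271,164),.062); print("edge",np.linalg.norm(e),np.arctan2(e[1],e[0]))
print("frame w",np.linalg.norm(R((369,122),.066)-R((281,122),.066)))
c=Ro.from_rotvec(s['eef_rot']).as_matrix(); print("tool yaw",np.arctan2(c[1,1],c[0,1]))
s2=ctrl.sense();print(s2['tool_pos'],s2['finger_gap'])
E
```

```text
rock [ 0.5581 -0.1156]
sq [ 0.5488 -0.058 ] cap [ 0.5489 -0.0588]
edge 0.12650056872697457 0.15855428134324326
frame w 0.07547699944554401
tool yaw 0.15894334175573974
[ 0.57035765 -0.19899883  0.22239858] 0.010994456975433517
```

Call:
send_rows:
  motion:
    - [1,0.35,2.2,-1,0,0,0]
    - [1,0.35,2.2,-2.5,0,0,0]
    - [1,0.35,2.2,-4,0,0,0]
    - [1,0.35,2.15,-4,0,0,0]
    - [1,0,0,0,0,0,0]
    - [1,0,0,0,0,0,0]
    - [1,0,0,0,0,0,0]
    - [1,0,0,0,0,0,0]

```text
clock: 2.15
tool_pos: [0.5846, -0.1135, 0.1089]
eef_rot: [2.041, 2.386, 0.001]
wrist_force: [-0.5, 0.1, 0.7]
finger_gap: 0.0004
gripper_force: 0.0
```

```bash
python3 - <<'E'
from h import *
s=ctrl.sense(); print(s['clock'],s['tool_pos'],s['finger_gap'],s['wrist_force'])
a=ctrl.grab_frame("side"); cv2.imwrite("pics/s1.png",a)
E
```

```text
2.15 [ 0.58458245 -0.11347271  0.10886567] 0.0003954228900342211 [-0.53984971  0.06650367  0.69510987]
```

View pics/s1.png

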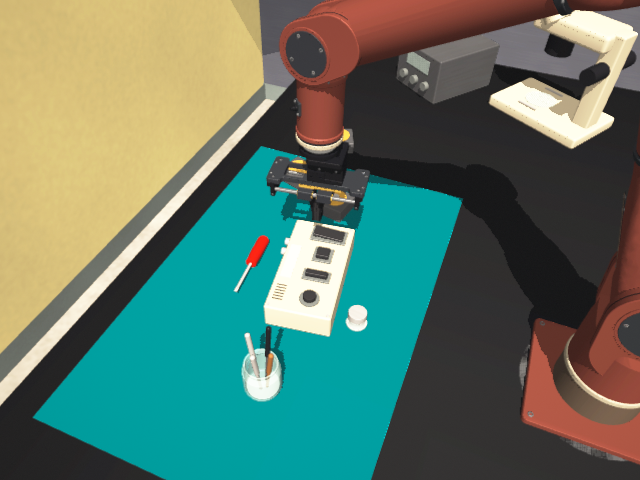

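The side view shows the closed fingers above the far half of the rocker at about (318,215), with the keys at (323,255), (317,274) and (309,297) and everything else undisturbed.

Call:
send_rows:
  motion:
    - [1,0,0.1,-1.2,0,0,0]
    - [1,0,0.1,-1.2,0,0,0]
    - [1,0,0,-0.5,0,0,0]
    - [1,0,0,-0.2,0,0,0]
    - [1,0,0,-0.2,0,0,0]
    - [1,0,0,-0.2,0,0,0]
    - [1,0,0,0,0,0,0]

```text
clock: 3.08
tool_pos: [0.5842, -0.1105, 0.0727]
eef_rot: [2.04, 2.389, 0.001]
wrist_force: [-0.7, 0.9, 1.2]
finger_gap: 0.0005
gripper_force: 0.6
```

Call:
send_rows:
  motion:
    - [1,0,0,-0.1,0,0,0]
    - [1,0,0,-0.1,0,0,0]
    - [1,0,0,0,0,0,0]

```text
clock: 3.45
tool_pos: [0.5843, -0.1105, 0.0709]
eef_rot: [2.04, 2.388, 0.001]
wrist_force: [-0.9, 0.7, 4.9]
finger_gap: 0.0006
gripper_force: 2.4
```

Call:
send_rows:
  motion:
    - [1,0,0,-0.15,0,0,0]
    - [1,0,0,-0.15,0,0,0]
    - [1,0,0,0,0,0,0]

```text
clock: 3.82
tool_pos: [0.5845, -0.1106, 0.0703]
eef_rot: [2.04, 2.388, 0.002]
wrist_force: [-9.1, 1.8, 26.9]
finger_gap: 0.0005
gripper_force: 12.5
```

Call:
send_rows:
  motion:
    - [1,0,0,1,0,0,0]
    - [1,0,0,3,0,0,0]
    - [1,0,-3,3,0,0,0]
    - [1,0,-3,1,0,0,0]
    - [1,0,-3,0,0,0,0]
    - [1,0,0,0,0,0,0]
    - [1,0,0,0,0,0,0]

```text
clock: 4.7
tool_pos: [0.5838, -0.1998, 0.1471]
eef_rot: [-2.039, -2.388, 0.0]
wrist_force: [0.1, 0.0, 0.8]
finger_gap: 0.0004
gripper_force: 0.0
```

```bash
python3 - <<'E'
from h import *
s=ctrl.sense(); print(s['clock'],s['tool_pos'],s['wrist_force'])
a=ctrl.grab_frame("wrist"); b=ctrl.grab_frame("scene")[205:285,275:415]
a=cv2.resize(a[0:240,180:500],(800,600)); b=cv2.resize(b,(525,300),interpolation=2)
cv2.imwrite("pics/w2.png",a[:,:,:]); cv2.imwrite("pics/sc2.png",b)
E
```

```text
4.7 [ 0.5838335  -0.19984995  0.14706858] [0.10241617 0.04292592 0.81852197]
```

View pics/w2.png

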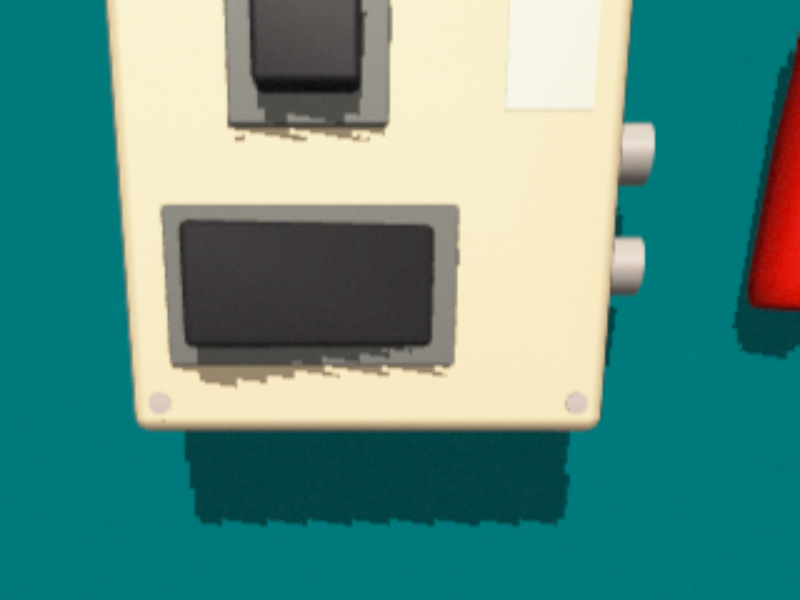

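The enlarged wrist view shows the rocker tilted over. Its near (left) end is now the larger, shadow-casting raised end at (190,350), and the far end at (430,345) is down, so it is on. Next is the square key.

Call:
send_rows:
  motion:
    - [1,-0.9,3.5,0,0,0,0]
    - [1,-0.9,3.5,0,0,0,0]
    - [1,-0.9,3.5,-1,0,0,0]
    - [1,-0.8,3.6,-2,0,0,0]
    - [1,0,0,-2,0,0,0]
    - [1,0,0,0,0,0,0]
    - [1,0,0,0,0,0,0]
    - [1,0,0,0,0,0,0]

```text
clock: 5.8
tool_pos: [0.5496, -0.0599, 0.0985]
eef_rot: [2.04, 2.387, 0.001]
wrist_force: [-0.3, 0.2, 0.1]
finger_gap: 0.001
gripper_force: 0.0
```

Call:
send_rows:
  motion:
    - [1,0,0.1,-1,0,0,0]
    - [1,0,0,-0.8,0,0,0]
    - [1,0,0,-0.3,0,0,0]
    - [1,0,0,-0.2,0,0,0]
    - [1,0,0,-0.2,0,0,0]
    - [1,0,0,-0.2,0,0,0]
    - [1,0,0,-0.2,0,0,0]
    - [1,0,0,0,0,0,0]
    - [1,0,0,0,0,0,0]

```text
clock: 6.92
tool_pos: [0.5491, -0.0586, 0.0701]
eef_rot: [2.04, 2.388, 0.001]
wrist_force: [-8.3, 0.1, 18.6]
finger_gap: 0.0004
gripper_force: 9.1
```

Call:
send_rows:
  motion:
    - [1,0,0,1,0,0,0]
    - [1,0,0,2,0,0,0]
    - [1,-0.3,1.9,0,0,0,0]
    - [1,-0.3,1.9,0,0,0,0]
    - [1,-0.35,1.95,0,0,0,0]
    - [1,0,0,0,0,0,0]
    - [1,0,0,0,0,0,0]
    - [1,0,0,0,0,0,0]

```text
clock: 7.92
tool_pos: [0.5397, -0.0021, 0.0985]
eef_rot: [2.042, 2.387, -0.0]
wrist_force: [0.1, 0.0, 0.0]
finger_gap: 0.0003
gripper_force: 0.0
```

Call:
send_rows:
  motion:
    - [1,0,0.15,-1,0,0,0]
    - [1,0,0,-0.8,0,0,0]
    - [1,0,0,-0.3,0,0,0]
    - [1,0,0,-0.2,0,0,0]
    - [1,0,0,-0.2,0,0,0]
    - [1,0,0,-0.2,0,0,0]
    - [1,0,0,-0.25,0,0,0]
    - [1,0,0,0,0,0,0]
    - [1,0,0,0,0,0,0]

```text
clock: 9.05
tool_pos: [0.5395, 0.0005, 0.0703]
eef_rot: [2.04, 2.389, 0.0]
wrist_force: [-8.4, 0.0, 14.8]
finger_gap: 0.0004
gripper_force: 8.0
```

Call:
send_rows:
  motion:
    - [1,0,0,1,0,0,0]
    - [1,0,0,3,0,0,0]
    - [1,0,-2,4,0,0,0]
    - [1,0.5,-4,4,0,0,0]
    - [1,0.5,-4,3,0,0,0]
    - [1,0.5,-4,0,0,0,0]
    - [1,0.5,-4,0,0,0,0]
    - [1,0,0,0,0,0,0]
    - [1,0,0,0,0,0,0]
    - [1,0,0,0,0,0,0]

```text
clock: 10.3
tool_pos: [0.5597, -0.1781, 0.2191]
eef_rot: [-2.038, -2.391, -0.001]
wrist_force: [0.7, 0.1, -1.0]
finger_gap: 0.0003
gripper_force: 0.0
```

```bash
python3 - <<'E'
from h import *
s=ctrl.sense(); print(s['clock'],s['tool_pos'],s['wrist_force'])
a=ctrl.grab_frame("wrist")[0:240,180:500]
cv2.imwrite("pics/w3.png",cv2.resize(a,(800,600)))
E
```

```text
10.3 [ 0.55973763 -0.1781341   0.21905481] [ 0.65174031  0.10830324 -1.02146848]
```

View pics/w3.png

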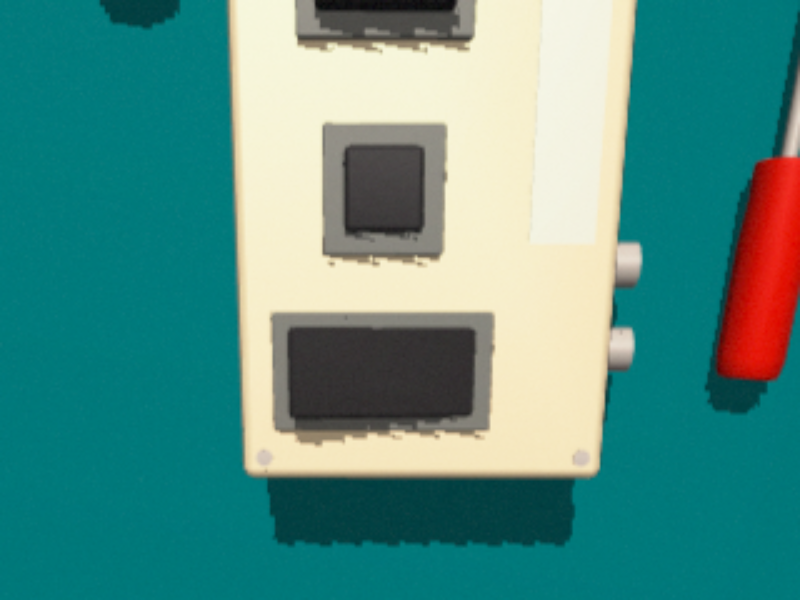

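The view shows the rocker on at (380,370), the square key down at (384,190) with a short shadow, and the bar key back up at (385,0) with a longer shadow. The arm is clear of the box.

```bash
python3 -c "
from workcell import ctrl
print(ctrl.hand_in())"
```

```text
the job is handed in; nothing more can be done
None
```

I switched the rocker fully on, pressed the square key down so it stayed, and pressed the bar key fully down and let it spring back, in that order; the job is handed in at about 10 s with the arm clear of the box.

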